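# Start and screw home a sensor plug at the foot of a deep manifold well

### The arm

A 7-joint arm with a two-finger parallel gripper is mounted at the origin on the work surface. World frame = base frame: x ahead of the robot, y to its left, z up, the work surface at z = 0. Lengths are in m, angles in rad, forces in N, time in s.
With the tool pointing down it reaches from about 0.4 to 0.875 m from the base axis. Payload 19.3 kg.
Tool frame: the origin (TCP) lies on the centre line of the jaws, within the pads' length; the fingertips stand 25 mm ahead of it and the grasp point (between the pads) lies 6 mm ahead of it (tips_ahead is the distance from the TCP to the fingertips, in m); z points along the fingers, y is the direction in which the jaws open and shut (so a half turn about z gives the same grasp; the last joint's range is limited). The gripper opens to 85 mm and grips with 20 to 120 N. Pads are 22 mm wide; open, the fingers measure 114 mm over their backs; the gripper's body (76 mm by 85 mm) begins 54 mm behind the grasp point. The pads swing forward as they close: fully open they stand 13 mm farther back than shut.
Start: joints at [-1.203, 0.521, -0.036, 1.599, 0.021, 1.021, -0.113], TCP at [0.265, 0.566, 0.256] pointing down, gripper open.
Joint ranges: [-2.91, 2.91], [-0.3, 2.13], [-1.5, 1.42], [0.17, 2.43], [-1.26, 4.41], [0.16, 1.93], [-2.52, 2.52]. Speed limits (rad/s): [1.89, 1.89, 2.39, 2.39, 3.01, 3.01, 3.01].

### API

Orientations are given as [roll, pitch, yaw] about the fixed x, y, z axes, in that order (R = Rz(yaw) Ry(pitch) Rx(roll)).
In Python, from workcell import observe, grab_frame, job_done, outline_of, tips_ahead gives the robot as it stands. The module is installed in compiled form; this text tells all that it offers.
- The arm moves only by the tool move_arm, never from a script. Its argument "motion" is a list of rows, each a list of 2 entries, a list of its own where there are three numbers: the shift along the world's x, y, z in mm, then the turn, a rotation vector about the world's x, y, z in rad. A call has 1 to 12 rows; each row is the pose to reach, as a shift and turn from the pose commanded when the call began; what a row does not reach only later rows make up. A row lasts 1/8 s, in which the tool goes at most 62.5 mm and 10.7 degrees, less where a joint would pass 70% of its speed; a pose out of reach is approached as far as the arm can. A call with a gripper value outside its range is refused whole. "jaw" is the finger opening in mm, from 0 to 85.4, set as the call begins (left out, the last holds). The fingers move at their own pace and stop on an object; "grip_force" is the grip in N (left out, the last holds). Time passes only in rows, so rows that repeat a pose let the fingers close. It gives the time, the measured TCP pose, the force and the opening at its end, in the units of the state.
- observe(): the state, without advancing time (a new reading comes with each control period).
- grab_frame(name): name is "scene" or "side" or "wrist"; returns a dict with "frame" (420x560x3 uint8, red, green, blue), "fx", "fy", "cx", "cy" (pixels), "T" (4x4, takes a point from camera to world coordinates); the wrist camera has in their place "mount" (4x4, takes a point from camera to tool coordinates, whose origin is the TCP and whose axes are the flange's). Camera axes: x right, y down, z forward; pixel columns grow to the right and rows downward; lengths in m; the calibration is good to about 2 mm. A picture is of the moment at which its call begins: read the wrist's pose just before it. There is no depth.
- job_done(): hands the job in, once; it reports no verdict.
Trained networks look in the newest picture that a camera, given by its name, has taken for a name from the list of things; names that differ only in an ending like _2 or _b are one class to them, and where a whole thing is asked for, a point or a joint stands for the part that bears it (a point fixed in the world has none). Each returns a list of dicts, best first, with "score" (0 to 1); they miss things now and then, are a little off and sometimes report something else, mostly with a low value. They report only what shows in the picture. A call takes as long as a camera call. They do not tell look-alikes from the thing itself.
- outline_of(label, camera): "pixels" (420x560 bool, what is visible of it) and "pixel" ([column, row] in pixels, amid what is visible of it).
The state is a dict: "clock": time; "qpos": joint angles; "qd": joint speeds; "joint_efforts": joint torques, N m; "position": TCP position; "tool_rot": TCP orientation; "force": force on the tool from outside, world axes, zero at the start; "moment": the same for the moment, N m; "grip_width": finger opening in m.
Only numpy, scipy, OpenCV 4.12 (cv2) and the standard library are available. Lean on these libraries where they do the work, as an engineer would, in place of code of your own. Each camera call takes 0.05 s, during which the arm holds its last target.

### The job

Take the steel screw plug out of the rack, lower it upright into the deep well of the aluminium manifold block, find the start of the thread by feel and, without cross-threading or forcing it, screw it clockwise fully home. Then let go of it; leave the grey stopper and the other things on the bench alone.

Things in the scene. Friction and masses are not known exactly. Their poses are not given: they have to be found in the camera images.
- plug_grip (a point): Point at which to grip the steel screw plug: on its axis, 131 mm above its tip; z points up to the head. Head: hexagon 24 mm across flats, 107 to 151 mm above the tip; the plug's x axis is normal to one pair of flats (other pairs every 60 degrees). Below it a round collar 40 mm across, 103 to 107 mm above the tip. The plug stands upright in one of the rack's two holes.
- plug_tip (a point): Centre of the plug's lower end, 5 mm above the bench in the rack; axes as plug_grip. Centred 12.5 mm above it, three round radial thread pins, 5 mm thick, reach out to 15 mm from the axis, 120 degrees apart, one along the plug's x. Below them a tapered pilot.
- plug: The screw plug as a whole, 151 mm long, about 220 g; origin at its tip. Shank 16 mm across with a guide land 31 mm across, 53 to 69 mm above the tip.
- well_mouth (a point): Centre of the well's mouth on the top face of the block; z up. The well is vertical, round, 34 mm wide. Fully home, the plug's tip is 102 mm below this point and its collar 1 mm above the block. All is rigid: press lightly (3 to 8 N is plenty) and turn in small steps; more than 45 N between plug and block, or some 0.3 N m against a wall or stop, counts as forcing.
- thread_rim (a point): On the well's axis, 78.5 mm below the mouth: flat ring-shaped top of the steel thread insert, on which the three pins come to rest (plug tip 10 mm lower). Its angle in the well is NOT known (these axes are the block's). Three gaps 120 degrees apart, about 44 degrees wide at mid-ring, are the thread starts: there the plug drops 7 to 9 mm more.
- thread_home (a point): On the well's axis, 102 mm below the mouth: where the tip is when home. Right-hand three-start thread: each gap's anticlockwise side (from above) is a solid wall; clockwise, the pin runs in under a ridge, down a groove of lead 27 mm per turn (4.3 mm per rad) with 1.5 mm axial play, to a solid stop about 70 degrees on.
- housing: The fixed aluminium manifold block, 110 x 120 mm, 110 mm high, with the well in its centre; origin at the centre of its underside on the bench, z up.
- rack: Fixed white plastic rack, 60 x 150 mm, 80 mm high, two round holes of 33 mm diameter, 75 mm deep, 42 mm either side of its centre along its y; origin at the centre of its underside.
- stopper_center (a point): Bystander: smooth grey plastic stopper without hexagon or pins, 31 mm shank, flat round 40 mm top, 92 mm tall, standing in the other hole of the rack; point at half its height (46 mm).
- reagent: Bystander: closed glass jar with black cap, 68 mm across, 140 mm tall; origin at the centre of its underside.
- beaker: Bystander: empty glass beaker, 70 mm across, 85 mm tall; origin at the centre of its underside.
- tipbox: Bystander: closed pipette-tip box, grey with white lid, 90 x 120 x 60 mm; origin at the centre of its underside.
Things that resemble listed ones, but are neither listed nor needed, are in the scene too. Of the things that look like the plug, the smallest one is meant.

How it is judged:
By the outcome, as a careful person would: the job done as asked, in the order asked, and still so for the second after the job is handed in, with the robot touching nothing.
It also fails if it takes over 72 s, if anything falls off the work surface, if the arm or the gripper's body presses on something with over 40 N, if the wrist force passes 120 N, or if a joint passes its speed limit or range.

## Working session

There is one attempt and no reset: what is moved stays moved. The work goes in short steps, Python scripts to look and compute and a tool call to move; the robot and the scene stay as the last step left them, time stands still between calls to the robot, and variables do not carry over. Pictures are saved under pics/ and viewed, and the job is handed in when it is done.

Besides the shell and the picture viewer there is one more tool, called after "Request:" as name(argument=value, ...) on one line, values as JSON. move_arm: Moves the arm, as the interface text tells. Its arguments: {"type":"object","properties":{"motion":{"type":"array"},"jaw":{"type":"number"},"grip_force":{"type":"number"}},"required":["motion"]}

```bash
mkdir -p pics; ls; python3 - <<'E'
from workcell import *
import cv2
s=observe();print(s); print(tips_ahead)
for n in ["scene","side","wrist"]:
    f=grab_frame(n)
    cv2.imwrite(f"pics/{n}0.png",f["frame"][:,:,::-1])
    print(n,f["fx"],f["fy"],f["cx"],f["cy"]);print(f.get("T",f.get("mount")))
E
```

```text
pics
{'clock': 0.0, 'qpos': array([-1.20322118,  0.52203045, -0.0363552 ,  1.59999892,  0.02119423,
        1.02109249, -0.11276833]), 'qd': array([-0.00109981,  0.00170826, -0.00021188,  0.00082448, -0.00129618,
        0.0001814 , -0.00086506]), 'joint_efforts': array([-1.68447018e-04, -9.27097464e+01,  1.98014729e+00, -3.69941103e+01,
        1.80294999e-02,  8.02447874e-03, -4.51837445e-05]), 'position': array([0.26483894, 0.56577523, 0.25571841]), 'tool_rot': array([-3.14044980e+00,  6.26463898e-05,  2.70386016e+00]), 'force': array([0.38532502, 0.60405068, 0.57304087]), 'moment': array([ 0.00059771, -0.08453989, -0.02643421]), 'grip_width': 0.08554751814558902}
0.025
scene 411.2382776166126 411.2382776166126 276.5241116400305 212.82285137730068
[[ 0.64449357  0.48986049 -0.58708154  1.22403048]
 [ 0.76445028 -0.42849968  0.48166772 -0.49002767]
 [-0.01561426 -0.7592264  -0.65063928  0.78427443]
 [ 0.          0.          0.          1.        ]]
side 482.20723650807787 482.20723650807787 271.8101616720708 211.69492591602446
[[ 0.88620473 -0.22485912  0.40506735  0.08753594]
 [-0.46316962 -0.45024851  0.76338076 -1.01133669]
 [ 0.01072785 -0.86412652 -0.50316028  0.78565626]
 [ 0.          0.          0.          1.        ]]
wrist 370.1958802297231 370.1958802297231 277.64938004702964 206.21391300852892
[[ 6.95400930e-04 -9.51417397e-01 -3.07903319e-01  7.92503069e-02]
 [ 9.99998535e-01  1.14314814e-03 -1.27381256e-03  2.40891692e-04]
 [ 1.56390654e-03 -3.07901982e-01  9.51416798e-01 -1.17812100e-01]
 [ 0.00000000e+00  0.00000000e+00  0.00000000e+00  1.00000000e+00]]
```

View pics/scene0.png

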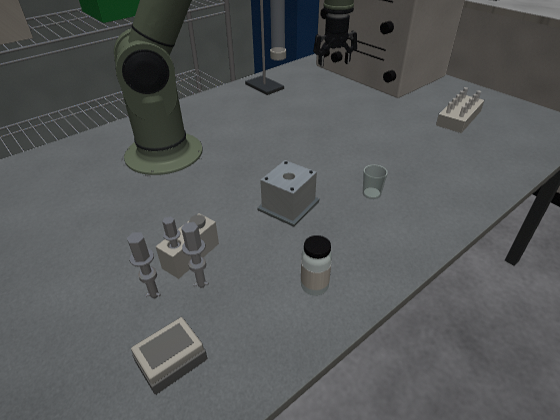

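View pics/side0.png

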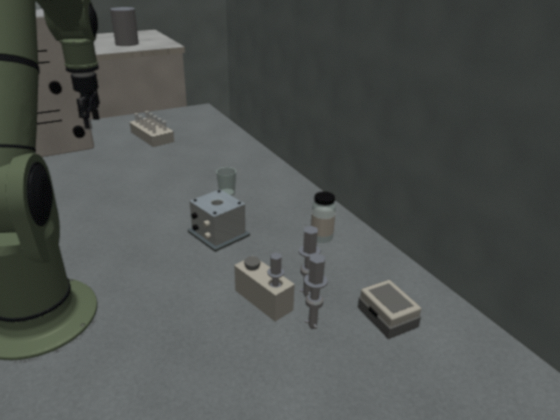

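View pics/wrist0.png

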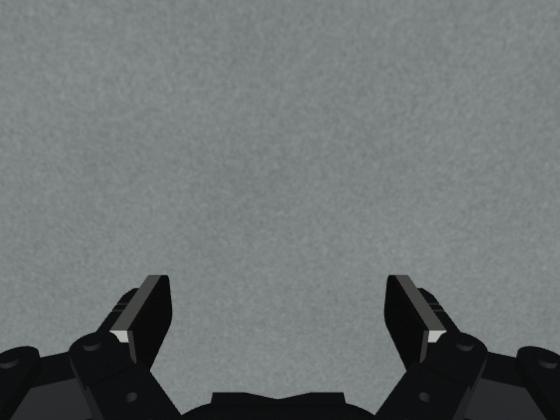

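The things resembling the plug are, in the scene view, A at (170,232) standing in the rack, B at (145,265) and C at (195,255), both larger and standing on the bench. In the side view A is at (276,265), and the other two are at (310,245) and (316,285). A fits: it is the smallest and it stands in a rack hole. I'll confirm it in a crop.

```bash
cat > h.py <<'E'
import numpy as np, cv2
from workcell import *
def P(f):
    K=np.array([[f["fx"],0,f["cx"]],[0,f["fy"],f["cy"]],[0,0,1]]);return K,np.asarray(f["T"])
def ray(f,px):
    K,T=P(f);d=T[:3,:3]@np.linalg.inv(K)@np.array([px[0],px[1],1.]);return T[:3,3],d/np.linalg.norm(d)
def atz(f,px,z):
    o,d=ray(f,px);return o+d*(z-o[2])/d[2]
def proj(f,X):
    K,T=P(f);X=np.atleast_2d(X);c=(X-T[:3,3])@T[:3,:3];u=c@K.T;return u[:,:2]/u[:,2:]
def tri(rs):
    A=sum(np.eye(3)-np.outer(d,d) for o,d in rs);b=sum((np.eye(3)-np.outer(d,d))@o for o,d in rs);return np.linalg.solve(A,b)
def wristT(f,s):
    from scipy.spatial.transform import Rotation as R
    T=np.eye(4);T[:3,:3]=R.from_euler('xyz',s["tool_rot"]).as_matrix();T[:3,3]=s["position"];f["T"]=T@np.asarray(f["mount"]);return f
E
python3 - <<'E'
from h import *
F={}
for n in ["scene","side"]:
    f=F[n]=grab_frame(n);np.save(f"f_{n}.npy",f,allow_pickle=True)
    for l in ["plug","plug_grip","well_mouth","housing","rack","stopper_center","reagent","beaker","tipbox"]:
        for r in outline_of(l,n)[:4]:
            m=r["pixels"];ys,xs=np.where(m)
            print(n,l,round(r["score"],2),np.round(r["pixel"],1),xs.min(),xs.max(),ys.min(),ys.max(),m.sum())
a=F["scene"]["frame"][200:310,110:230,::-1];b=F["side"]["frame"][220:335,220:340,::-1]
o=np.zeros((500,800,3),np.uint8);a=cv2.resize(a,None,fx=3.3,fy=3.3,interpolation=2);b=cv2.resize(b,None,fx=3.3,fy=3.3,interpolation=2)
o[:a.shape[0],:a.shape[1]]=a;o[:b.shape[0],400:400+b.shape[1]]=b;cv2.imwrite("pics/crop0.png",o)
E
```

```text
scene plug 0.85 [144.9 259.9] 127 159 232 297 1037
scene plug 0.76 [170.4 231.2] 163 179 217 247 365
scene plug 0.59 [196.5 245.8] 183 207 222 286 884
scene plug_grip 0.88 [193.7 246.8] 182 205 223 286 892
scene plug_grip 0.74 [168.8 231.7] 162 179 216 248 385
scene plug_grip 0.6 [142.4 259.2] 127 160 232 297 1080
scene well_mouth 0.87 [286.  192.7] 257 318 160 225 2850
scene housing 0.93 [288.6 191.1] 257 318 160 225 2841
scene rack 0.82 [183.1 248.5] 156 219 216 277 1507
scene stopper_center 0.67 [198.3 224.5] 190 205 214 227 138
scene stopper_center 0.18 [287.  192.2] 257 318 160 225 2838
scene reagent 0.63 [318.5 267.1] 301 331 235 295 1604
scene reagent 0.6 [169.7 229.6] 162 179 216 247 384
scene beaker 0.72 [373.7 176.7] 363 386 164 197 658
scene tipbox 0.62 [166.3 353.4] 132 206 318 393 3312
side plug 0.87 [316.4 285.5] 304 327 254 328 1132
side plug 0.57 [274.9 270.7] 266 283 252 287 452
side plug_grip 0.87 [275.9 270.2] 267 283 253 286 389
side plug_grip 0.78 [309.4 248.3] 298 319 226 293 637
side plug_grip 0.75 [314.6 284.4] 304 327 253 329 1128
side well_mouth 0.63 [218.3 219.9] 188 249 189 250 2704
side housing 0.88 [215.5 219.8] 187 249 189 250 2707
side rack 0.81 [262.2 292.5] 235 293 262 320 2041
side stopper_center 0.68 [251.8 265.5] 244 259 256 269 161
side reagent 0.57 [323.6 214.1] 311 334 191 242 1028
side beaker 0.79 [225.2 176.3] 216 235 167 195 471
```

View pics/crop0.png

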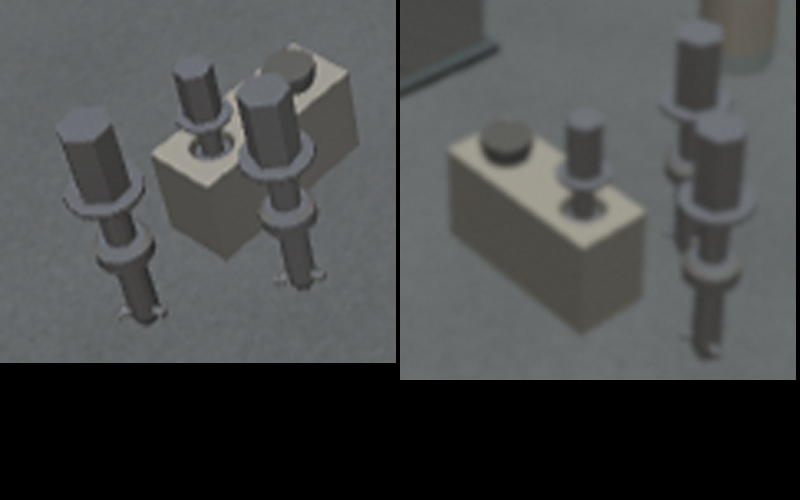

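The crop confirms it: A has its shank in the rack hole and is the smallest, while B and C are bigger and stand free on the bench. Next I'll triangulate it.

```bash
python3 - <<'E'
from h import *
S=np.load("f_scene.npy",allow_pickle=True).item();D=np.load("f_side.npy",allow_pickle=True).item()
print("head top",atz(S,(168.5,220),.156),atz(D,(276,255.8),.156),tri([ray(S,(168.5,220)),ray(D,(276,255.8))]))
# block top & plugs B,C
print("mouth",tri([ray(S,(288.5,176)),ray(D,(217.5,203))]))
for n,(a,b) in dict(B=((149,296),None),C=((201,287),(314,326))).items():
    print(n,atz(S,a,.01), b and atz(D,b,.01))
print("C top",tri([ray(S,(191,227)),ray(D,(309.5,230))]),tri([ray(S,(191,227)),ray(D,(317,258))]))
print("B top",tri([ray(S,(136,238)),ray(D,(317,258))]))
print("rack top corners S",[atz(S,p,.08)[:2] for p in [(156.5,246.5),(173,254.5),(215,222),(199,213)]])
print("stopper",tri([ray(S,(198,219.5)),ray(D,(252.5,261))]))
print("jar",tri([ray(S,(317,243)),ray(D,(324.5,197))]))
o=np.zeros((460,800,3),np.uint8)
for i,(f,x,y) in enumerate([(S,248,150),(D,180,180)]):
    a=cv2.resize(f["frame"][y:y+80,x:x+80,::-1],(400,400),interpolation=2);o[:400,400*i:400*i+400]=a
cv2.imwrite("pics/blk.png",o)
E
```

```text
head top [ 0.5119214  -0.22970195  0.156     ] [ 0.51177541 -0.23449494  0.156     ] [ 0.51259488 -0.23090191  0.15507562]
mouth [0.51696481 0.13543857 0.10807474]
B [ 0.55775744 -0.33703917  0.01      ] None
C [ 0.61515803 -0.22955535  0.01      ] [ 0.55848824 -0.33543425  0.01      ]
C top [ 0.60534387 -0.22030165  0.19118367] [ 0.59696333 -0.23561681  0.15566826]
B top [ 0.56025824 -0.32467938  0.19287235]
rack top corners S [array([ 0.49309559, -0.2678198 ]), array([ 0.54308724, -0.25080946]), array([ 0.51200183, -0.11130178]), array([ 0.45417426, -0.12336829])]
stopper [ 0.4924059  -0.14870875  0.09448434]
jar [ 0.78201084 -0.01519113  0.13808091]
```

View pics/blk.png

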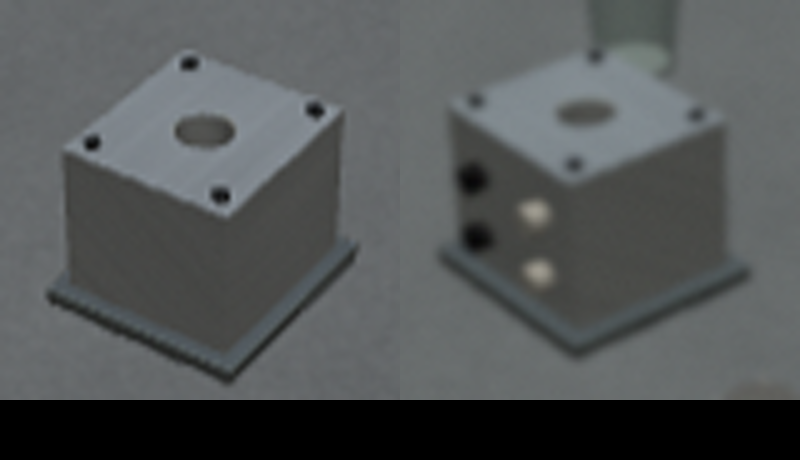

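Request:
move_arm(motion=[[[30, -42, 0], [0, 0, -0.08]], [[60, -85, 0], [0, 0, -0.17]], [[90, -130, 0], [0, 0, -0.26]], [[115, -172, 0], [0, 0, -0.35]], [[140, -215, 0], [0, 0, -0.44]], [[165, -258, 0], [0, 0, -0.53]], [[190, -302, 0], [0, 0, -0.62]], [[212, -345, 0], [0, 0, -0.71]], [[232, -388, 0], [0, 0, -0.8]], [[252, -431, 0], [0, 0, -0.88]], [[252, -431, 0], [0, 0, -0.88]], [[252, -431, 0], [0, 0, -0.88]]], jaw=50)

```text
clock: 2.65
position: [0.5169, 0.1354, 0.2563]
tool_rot: [-3.142, -0.0, 1.824]
force: [-0.3, 1.0, 0.9]
grip_width: 0.0499
```

```bash
python3 - <<'E'
from h import *
s=observe();print(s["clock"],s["qpos"],s["position"],s["tool_rot"],s["grip_width"],s["force"],s["moment"])
f=wristT(grab_frame("wrist"),s);np.save("f_w1.npy",f,allow_pickle=True)
cv2.imwrite("pics/w1.png",f["frame"][:,:,::-1])
E
```

```text
2.65 [-0.57625699  0.38924017  0.27683536  1.85073535 -0.13125254  0.91925963
  0.01408268] [0.51687376 0.13539892 0.25628023] [-3.14153838e+00 -3.47236310e-04  1.82418871e+00] 0.04994358508844338 [-0.25318172  0.95868478  0.87461271] [ 0.0303655   0.0404117  -0.00138936]
```

View pics/w1.png

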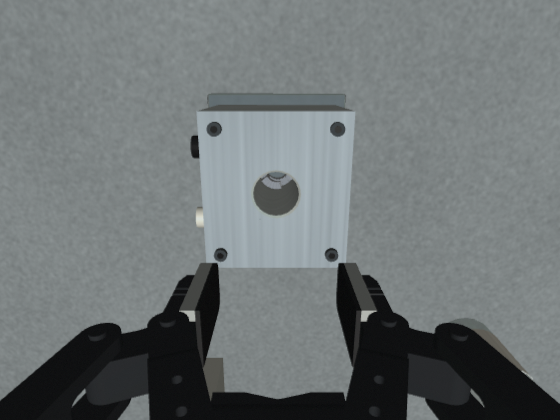

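```bash
python3 - <<'E'
from h import *
f=np.load("f_w1.npy",allow_pickle=True).item()
im=f["frame"]
g=cv2.cvtColor(im,cv2.COLOR_RGB2GRAY)
m=(g<150).astype(np.uint8)[160:226,245:308]
th=cv2.adaptiveThreshold
c=cv2.Canny(g,60,140)
ys,xs=np.where(c[165:222,248:304]);pts=np.c_[xs+248,ys+165]
d=np.hypot(pts[:,0]-276,pts[:,1]-193);p=pts[(d>20)&(d<27)].astype(np.float32)
e=cv2.fitEllipseAMS(p);print(e,len(p))
X=atz(f,e[0],.11);print("mouth",X)
# radius check
print([np.linalg.norm(atz(f,q,.11)[:2]-X[:2]) for q in p[::12]])
cor=[(197.5,111),(354,110),(347,267),(206,267.5)]
C=[atz(f,q,.11)[:2] for q in cor];print(C,np.mean(C,0),[np.linalg.norm(C[i]-C[i-1]) for i in range(4)])
for q in [(214,129),(338,129),(332,255),(221,255)]:print(atz(f,q,.11))
cv2.imwrite("pics/w1c.png",cv2.resize(im[165:222,246:306,::-1],None,fx=10,fy=10,interpolation=2))
E
```

```text
((275.61383056640625, 193.34873962402344), (43.357177734375, 45.09858322143555), 265.60455322265625) 155
mouth [0.514211   0.13841499 0.11      ]
[np.float64(0.016943723971933382), np.float64(0.016826659571570212), np.float64(0.01629154277068686), np.float64(0.016342358358907773), np.float64(0.016173168557574738), np.float64(0.01605480491735763), np.float64(0.016784426376387353), np.float64(0.016501601476264838), np.float64(0.016981204537292696), np.float64(0.01641668793172637), np.float64(0.01645231292275357), np.float64(0.01738557754910619), np.float64(0.016906885262762652)]
[array([0.44706048, 0.1822067 ]), array([0.55171632, 0.2100848 ]), array([0.58408676, 0.09391071]), array([0.47605863, 0.06535357])] [0.51473055 0.13788894] [np.float64(0.1203974559233472), np.float64(0.10830527869048413), np.float64(0.12059960190492204), np.float64(0.11173892523770777)]
[0.46057429 0.17303755 0.11      ]
[0.54488967 0.19494208 0.11      ]
[0.56950678 0.10090563 0.11      ]
[0.48533067 0.07901098 0.11      ]
```

View pics/w1c.png

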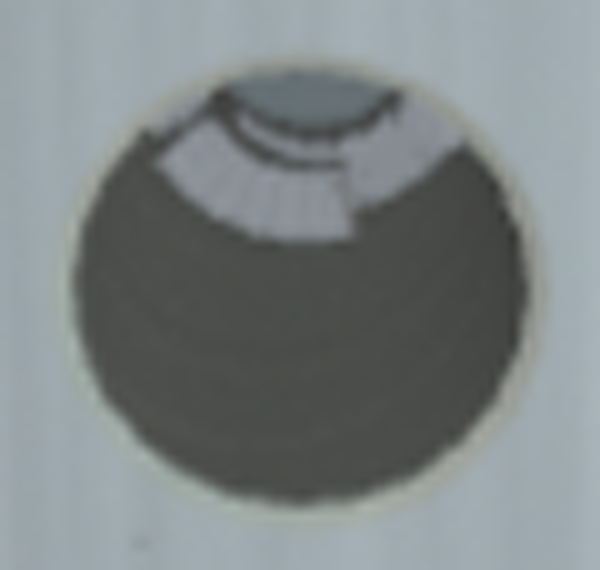

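The crop shows the ring-shaped thread insert partly, at the top of the well. The way to the plug lets me put the camera straight over the well, so I'll look in from there.

Request:
move_arm(motion=[[[6, -26, 0], [0, 0, 0]], [[12, -52, 0], [0, 0, 0]], [[17, -73, 0], [0, 0, 0]], [[17, -73, 0], [0, 0, 0]], [[17, -73, 0], [0, 0, 0]]])

```text
clock: 3.32
position: [0.5338, 0.0634, 0.2563]
tool_rot: [-3.142, -0.001, 1.825]
force: [0.1, 0.4, 0.0]
grip_width: 0.0502
```

```bash
python3 - <<'E'
from h import *
s=observe();print(s["clock"],s["position"],s["tool_rot"])
f=wristT(grab_frame("wrist"),s);np.save("f_w2.npy",f,allow_pickle=True)
im=f["frame"];print(f["T"][:3,3])
u=proj(f,[.5142,.1384,.11])[0];print(u, proj(f,[.5142,.1384,.0315]))
x,y=u.astype(int)
cv2.imwrite("pics/w2c.png",cv2.resize(im[y-30:y+30,x-35:x+35,::-1],None,fx=10,fy=10,interpolation=2));print(x-35,y-30)
E
```

```text
3.325 [0.5337561  0.06340841 0.25625479] [-3.14153278e+00 -5.01717233e-04  1.82537577e+00]
[0.51365478 0.14004586 0.37410625]
[278.12568565  88.8461995 ] [[278.08817961  88.23439441]]
243 58
```

View pics/w2c.png

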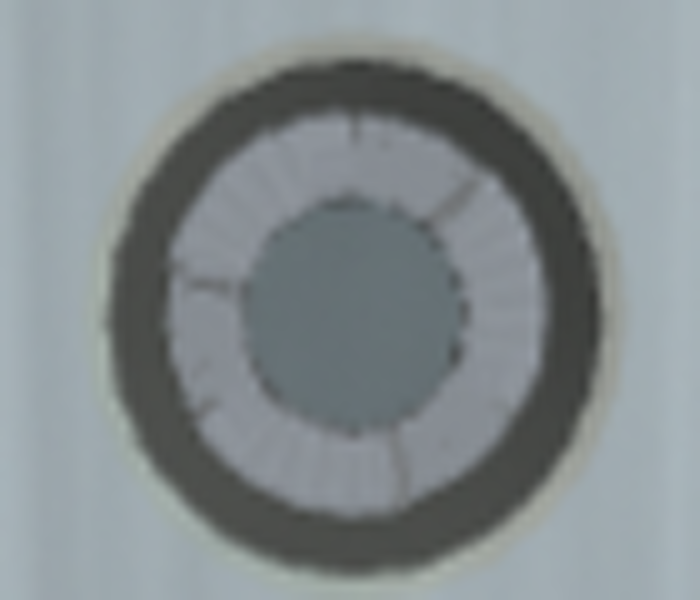

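The crop shows the insert's three gaps. In the image they run from about 49° to 90°, 169° to 211° and 286° to 328°, measured around the ring centre near (278.5,89.5). I'll convert these to world angles.

```bash
python3 - <<'E'
from h import *
f=np.load("f_w2.npy",allow_pickle=True).item()
g=cv2.cvtColor(f["frame"],cv2.COLOR_RGB2GRAY)
def px(c): return (243+c[0]/10-.45,58+c[1]/10-.45)
# mouth centre
m=atz(f,px((354,315)),.11);print("mouth",m, "ring c",atz(f,px((356,315)),.0315))
c=atz(f,px((356,315)),.0315)
print("r",[np.linalg.norm(atz(f,px(q),.0315)-c) for q in [(168,310),(547,310),(356,112),(356,518)]])
for q in [(460,195),(355,120),(205,287),(207,405),(400,470),(500,405)]:
    v=atz(f,px(q),.0315)-c;print(q,np.degrees(np.arctan2(v[1],v[0]))%120,np.hypot(*v[:2])*1e3)
E
```

```text
mouth [0.51411779 0.13824198 0.11      ] ring c [0.51442617 0.13775037 0.0315    ]
r [np.float64(0.016587881507984976), np.float64(0.016850744712127285), np.float64(0.016806400625878973), np.float64(0.01735733903381105)]
(460, 195) 62.36814115841482 13.510632294364985
(355, 120) 104.95824035658389 16.15445556785215
(205, 287) 64.60135743296232 13.501557316008647
(207, 405) 104.56948467524643 15.278396936210092
(400, 470) 61.22858613321528 13.77615049975341
(500, 405) 103.84262066594562 14.899474584409107
```

Request:
move_arm(motion=[[[-4, -38, 0], [0, 0, -0.08]], [[-8, -76, 0], [0, 0, -0.16]], [[-12, -116, 0], [0, 0, -0.25]], [[-16, -156, 0], [0, 0, -0.34]], [[-20, -198, 0], [0, 0, -0.43]], [[-25, -240, 0], [0, 0, -0.52]], [[-30, -282, 0], [0, 0, -0.6]], [[-34, -321, 0], [0, 0, -0.68]], [[-34, -321, 0], [0, 0, -0.68]], [[-34, -321, 0], [0, 0, -0.68]]])

```text
clock: 4.62
position: [0.5004, -0.2576, 0.2561]
tool_rot: [-3.141, -0.001, 1.146]
force: [0.4, 0.4, 0.1]
grip_width: 0.0502
```

```bash
python3 - <<'E'
from h import *
s=observe();print(s["clock"],s["position"],s["tool_rot"],s["qpos"])
f=wristT(grab_frame("wrist"),s);np.save("f_w3.npy",f,allow_pickle=True)
im=f["frame"];cv2.imwrite("pics/w3.png",im[:,:,::-1])
E
```

```text
4.625 [ 0.50042925 -0.25764138  0.2560743 ] [-3.14107981e+00 -5.63786224e-04  1.14580018e+00] [ 0.00233192  0.46941741  0.51521341  1.78669023 -0.2765997   0.95813195
  0.20689524]
```

View pics/w3.png

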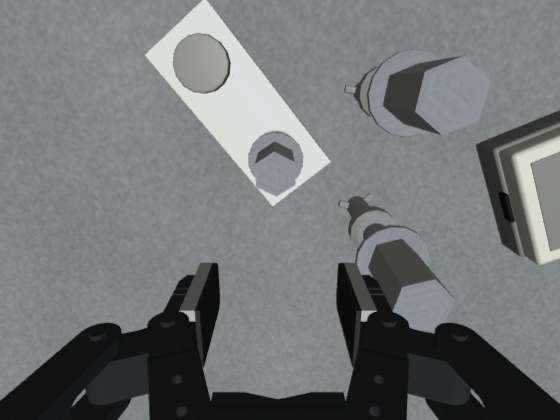

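```bash
python3 - <<'E'
from h import *
f=np.load("f_w3.npy",allow_pickle=True).item()
im=f["frame"];o=im[115:215,225:335,::-1]
cv2.imwrite("pics/w3c.png",cv2.resize(cv2.convertScaleAbs(o,alpha=1.3),None,fx=6,fy=6,interpolation=2))
E
```

```text
(no output)
```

View pics/w3c.png

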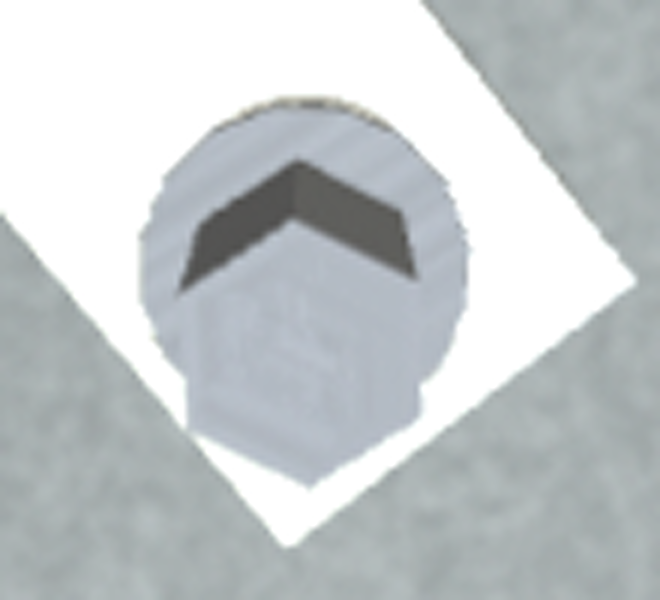

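```bash
python3 - <<'E'
from h import *
f=np.load("f_w3.npy",allow_pickle=True).item()
V=np.array([atz(f,(225+x/6-.4,115+y/6-.4),.156)[:2] for x,y in [(294,218),(415,278),(420,405),(310,487),(188,428),(180,292)]])
c=V.mean(0);d=V-c;print(c,np.hypot(*d.T)*1e3,"expect 13.86");a=np.degrees(np.arctan2(d[:,1],d[:,0]));print(a, a%60)
b=a%60; print("normals mod60",(np.degrees(np.angle(np.mean(np.exp(1j*np.radians(6*a))))/6)+30)%60)
# collar centre check z=.112 top at 107+5
g=(304,255);print("collar approx",atz(f,(225+304/6,115+258/6),.112))
E
```

```text
[ 0.5105398  -0.23027044] [13.549303   13.61031702 13.15663856 14.06416403 13.88775283 13.51107487] expect 13.86
[  68.52232937    9.45369742  -48.57909798 -110.75313424 -170.0980554
  128.58345155] [ 8.52232937  9.45369742 11.42090202  9.24686576  9.9019446   8.58345155]
normals mod60 39.519985269641275
collar approx [ 0.51127539 -0.22936304  0.112     ]
```

Hexagon measured: centre (0.5108, -0.2300), flat normals at 39.5° mod 60°, vertex radius about 13.6 mm against an expected 13.9 mm. I'll grip with the jaws along 39.5°.

Request:
move_arm(motion=[[[2, 5, 0], [0, 0, 0.16]], [[4, 10, 0], [0, 0, 0.33]], [[6, 16, 0], [0, 0, 0.5]], [[8, 22, 0], [0, 0, 0.67]], [[10, 27, 0], [0, 0, 0.84]], [[10.4, 27.6, -15], [0, 0, 1.0]], [[10.4, 27.6, -40], [0, 0, 1.114]], [[10.4, 27.6, -60], [0, 0, 1.114]], [[10.4, 27.6, -70], [0, 0, 1.114]], [[10.4, 27.6, -70], [0, 0, 1.114]]])

```text
clock: 5.92
position: [0.5105, -0.2307, 0.1861]
tool_rot: [-3.141, -0.001, 2.259]
force: [0.5, -0.3, 0.5]
grip_width: 0.0501
```

```bash
python3 - <<'E'
from h import *
s=observe();print(s["clock"],s["position"],s["tool_rot"],s["qpos"],s["force"])
f=wristT(grab_frame("wrist"),s);np.save("f_w4.npy",f,allow_pickle=True)
im=f["frame"];cv2.imwrite("pics/w4.png",im[:,:,::-1]);print(proj(f,[.5108,-.23,.156]))
E
```

```text
5.925 [ 0.51047561 -0.23066925  0.18610874] [-3.14128737e+00 -6.34651114e-04  2.25863783e+00] [ 0.16877835  0.5165448   0.20752771  1.84826625 -0.14355603  0.79191933
  1.13897085] [ 0.54387423 -0.30634685  0.5159148 ]
[[279.38828665 272.44210274]]
```

View pics/w4.png

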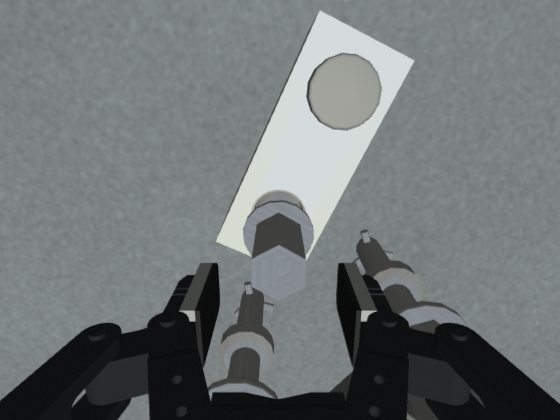

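The head is centred between the jaws at (278,272) with its flats facing the pads. I'll descend and grip.

Request:
move_arm(motion=[[[0.3, 0.5, -15], [0, 0, 0]], [[0.3, 0.5, -30], [0, 0, 0]], [[0.3, 0.5, -41], [0, 0, 0]], [[0.3, 0.5, -41], [0, 0, 0]]])

```text
clock: 6.48
position: [0.5102, -0.2308, 0.1442]
tool_rot: [-3.141, -0.001, 2.258]
force: [-0.1, -0.2, 0.1]
grip_width: 0.0499
```

Request:
move_arm(motion=[[[0, 0, 0], [0, 0, 0]], [[0, 0, 0], [0, 0, 0]], [[0, 0, 0], [0, 0, 0]], [[0, 0, 0], [0, 0, 0]], [[0, 0, 0], [0, 0, 0]]], jaw=15, grip_force=60)

```text
clock: 7.1
position: [0.511, -0.231, 0.1457]
tool_rot: [3.141, 0.001, 2.258]
force: [0.2, 0.5, 6.8]
grip_width: 0.0231
```

```bash
python3 - <<'E'
from h import *
s=observe();print(s["clock"],s["position"],s["tool_rot"],s["force"],s["moment"],s["grip_width"])
f=wristT(grab_frame("wrist"),s);cv2.imwrite("pics/w5.png",f["frame"][:,:,::-1])
E
```

```text
7.1 [ 0.51099145 -0.23097065  0.1457468 ] [3.14111652e+00 7.37550195e-04 2.25775913e+00] [0.16593023 0.48769011 6.77738747] [ 0.05038735  0.12122903 -0.0260456 ] 0.023092490001623726
```

View pics/w5.png

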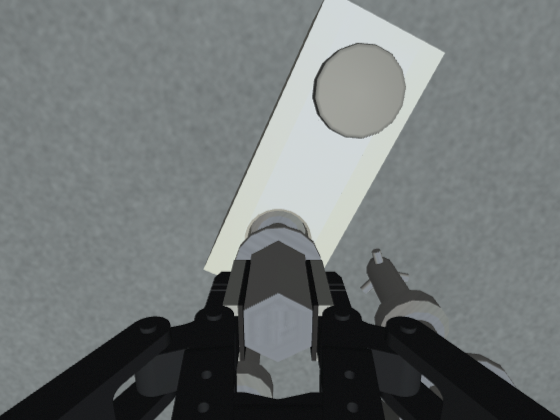

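Gripped at 23.1 mm opening, with the pad tips apparently just touching the collar. I'll lift it straight up.

Request:
move_arm(motion=[[[0, 0.5, 5], [0, 0, 0]], [[0, 0.5, 15], [0, 0, 0]], [[0, 0.5, 35], [0, 0, 0]], [[0, 0.5, 60], [0, 0, 0]], [[0, 0.5, 85], [0, 0, 0]], [[0, 0.5, 110], [0, 0, 0]], [[0, 0.5, 126], [0, 0, 0]], [[0, 0.5, 126], [0, 0, 0]]])

```text
clock: 8.15
position: [0.511, -0.2305, 0.2722]
tool_rot: [3.141, 0.001, 2.258]
force: [-0.6, 0.4, -2.3]
grip_width: 0.0233
```

```bash
python3 - <<'E'
from h import *
s=observe();print(s["clock"],s["position"],s["tool_rot"],s["force"],s["moment"],s["grip_width"])
o=np.zeros((480,800,3),np.uint8)
for i,n in enumerate(["scene","side"]):
    f=grab_frame(n);np.save(f"f_{n}2.npy",f,allow_pickle=True)
    x,y=proj(f,s["position"]-[0,0,.07])[0].astype(int);print(n,proj(f,s["position"]-np.array([[0,0,.137]])))
    print(x-30,y-36)
    o[:,400*i:400*i+400]=cv2.resize(f["frame"][y-36:y+36,x-30:x+30,::-1],(400,480),interpolation=2)
cv2.imwrite("pics/lift.png",o)
E
```

```text
8.15 [ 0.5109953  -0.23046176  0.27219732] [3.14062888e+00 1.40108751e-03 2.25787120e+00] [-0.6026879   0.38803591 -2.33005555] [-0.0282264   0.01724946  0.0028908 ] 0.023316084742701464
scene [[169.67042425 226.56761277]]
134 168
side [[274.72392792 262.46135732]]
245 201
```

View pics/lift.png

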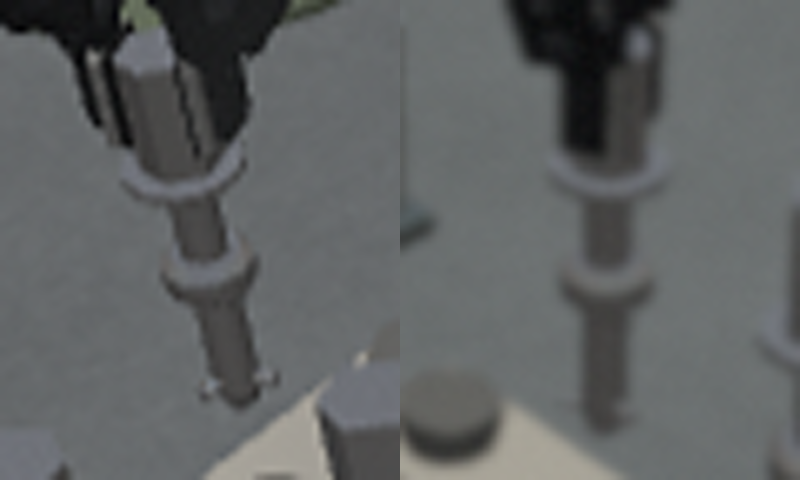

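```bash
python3 - <<'E'
from h import *
for n,(x0,y0) in dict(scene=(134,168),side=(245,201)).items():
    f=np.load(f"f_{n}2.npy",allow_pickle=True).item();x0,y0={'scene':(134,168),'side':(245,201)}[n]
    im=cv2.resize(f["frame"][y0:y0+72,x0:x0+60,::-1],(800,960),interpolation=2)[560:960]
    c=np.array([.511,-.2305,.1315])
    out=[]
    for a0 in (39.5,99.5):
        k=im.copy()
        print(n,a0,"tip",np.round((proj(f,c)[0]-[x0,y0])*13.33-[0,560]))
        for a in (0,120,240):
            t=np.radians(a0+a);v=np.array([np.cos(t),np.sin(t),0])
            p=[(proj(f,c+v*r+[0,0,.0125])[0]+.5-[x0,y0])*13.33-[0,560] for r in (.008,.015)]
            print(a0+a,np.round(p).tolist())
            cv2.line(k,*[tuple(int(q) for q in P) for P in p],(0,0,255) if a0<50 else (0,255,0),1)
        out.append(k)
    cv2.imwrite(f"pics/pins_{n}.png",np.hstack([cv2.resize(o[:, 200:600],(400,400)) for o in out]))
E
```

```text
scene 39.5 tip [479. 236.]
39.5 [[516.0, 195.0], [554.0, 200.0]]
159.5 [[466.0, 162.0], [460.0, 137.0]]
279.5 [[436.0, 214.0], [404.0, 235.0]]
scene 99.5 tip [479. 236.]
99.5 [[509.0, 167.0], [540.0, 146.0]]
219.5 [[430.0, 185.0], [392.0, 181.0]]
339.5 [[479.0, 219.0], [486.0, 245.0]]
side 39.5 tip [396. 277.]
39.5 [[422.0, 199.0], [437.0, 177.0]]
159.5 [[357.0, 227.0], [316.0, 230.0]]
279.5 [[433.0, 246.0], [458.0, 266.0]]
side 99.5 tip [396. 277.]
99.5 [[375.0, 202.0], [351.0, 182.0]]
219.5 [[386.0, 250.0], [369.0, 272.0]]
339.5 [[450.0, 221.0], [491.0, 218.0]]
```

View pics/pins_scene.png

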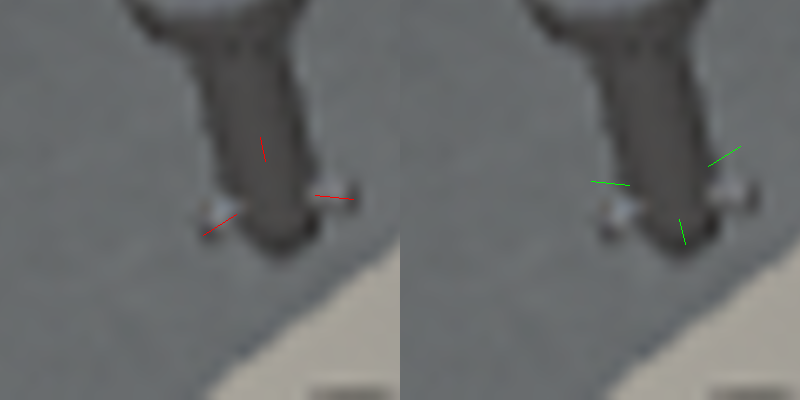

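View pics/pins_side.png

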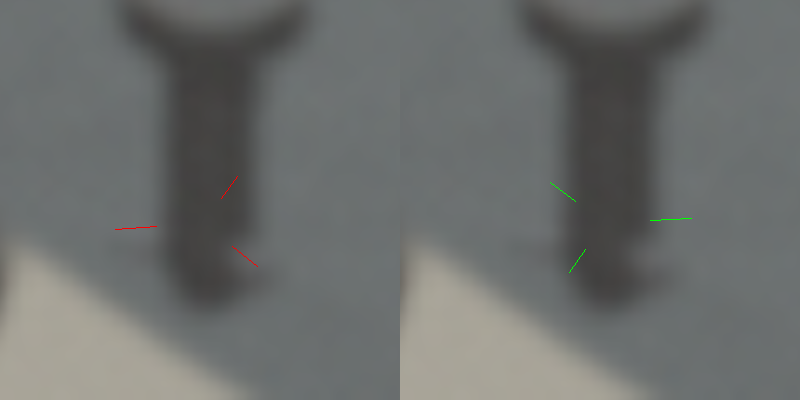

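The "x at 39.5°" overlay matches both pins in both views, so plug x = tool yaw − 90°. The gap centre at 83.6° then needs a turn of +0.77 rad. Carrying it over the well.

Request:
move_arm(motion=[[[1, 25, 0], [0, 0, 0.05]], [[1, 62, 0], [0, 0, 0.12]], [[1, 100, 0], [0, 0, 0.2]], [[1, 140, 0], [0, 0, 0.28]], [[2, 180, 0], [0, 0, 0.36]], [[2, 220, 0], [0, 0, 0.45]], [[2, 260, 0], [0, 0, 0.54]], [[3, 300, 0], [0, 0, 0.63]], [[3, 335, 0], [0, 0, 0.71]], [[3.2, 358, 0], [0, 0, 0.772]], [[3.2, 368.7, 0], [0, 0, 0.772]], [[3.2, 368.7, 0], [0, 0, 0.772]]])

```text
clock: 9.75
position: [0.5138, 0.1382, 0.271]
tool_rot: [-3.141, -0.0, 3.029]
force: [0.3, -0.6, -2.6]
grip_width: 0.0231
```

```bash
python3 - <<'E'
from h import *
s=observe();print(s["clock"],s["position"],s["tool_rot"],s["force"],s["moment"],s["grip_width"],s["qpos"])
o=np.zeros((480,800,3),np.uint8)
for i,n in enumerate(["scene","side"]):
    f=grab_frame(n);np.save(f"f_{n}3.npy",f,allow_pickle=True)
    x,y=proj(f,s["position"]-[0,0,.12])[0].astype(int);print(n,x-30,y-36,proj(f,[[.5142,.1382,.1315],[.5142,.1382,.11]]))
    o[:,400*i:400*i+400]=cv2.resize(f["frame"][y-36:y+36,x-30:x+30,::-1],(400,480),interpolation=2)
cv2.imwrite("pics/over.png",o)
f=grab_frame("wrist");cv2.imwrite("pics/w6.png",f["frame"][:,:,::-1])
E
```

```text
9.75 [0.51383245 0.13819879 0.27104663] [-3.14122996e+00 -2.94287388e-04  3.02882329e+00] [ 0.30038449 -0.5537637  -2.60842483] [ 0.0145115  -0.0215133   0.03585443] 0.023067923735362397 [-0.33592666  0.35763839 -0.04978383  1.8263681   0.02150772  0.95853267
  1.06309206]
scene 258 127 [[288.37198375 169.21692582]
 [288.34807994 175.54038501]]
side 184 152 [[215.41495135 194.83166845]
 [215.77375937 201.40654661]]
```

View pics/over.png

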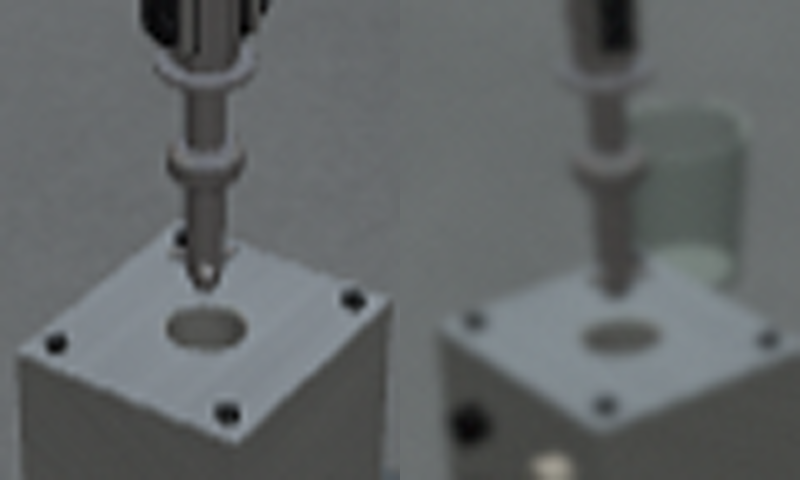

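View pics/w6.png

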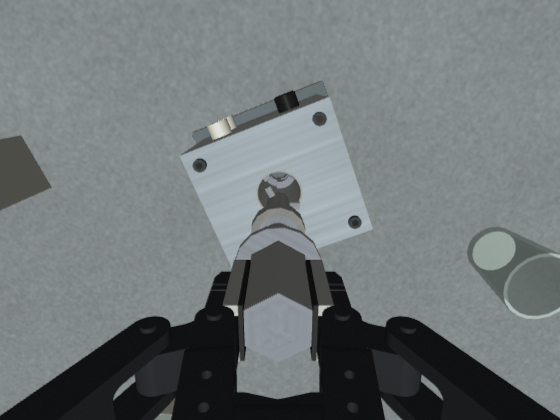

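```bash
python3 - <<'E'
from h import *
from scipy.ndimage import gaussian_filter1d
for n in ["scene","side"]:
    f=np.load(f"f_{n}3.npy",allow_pickle=True).item();f0=np.load(f"f_{n}.npy",allow_pickle=True).item()
    g=cv2.cvtColor(f["frame"],cv2.COLOR_RGB2GRAY).astype(float)
    # hole from the empty picture, dark blob in bright top
    g0=cv2.cvtColor(f0["frame"],cv2.COLOR_RGB2GRAY)
    u=proj(f0,[.5142,.1382,.11])[0]; x,y=np.round(u).astype(int)
    p=g0[y-6:y+7,x-9:x+10].astype(float);bg=np.percentile(p,90);w=np.clip(bg-12-p,0,None)
    yy,xx=np.mgrid[y-6:y+7,x-9:x+10];print(n,"hole",(w*xx).sum()/w.sum(),(w*yy).sum()/w.sum(),"pred",u)
    for z in (.165,.16,.155,.150,.22,.215):
        v=proj(f,[.5138,.1382,z])[0];r=int(round(v[1]));c=int(round(v[0]))
        row=g[r-0:r+1,c-8:c+9].mean(0)
        gr=np.gradient(row);X=np.arange(c-8,c+9)
        L=gr[:8];R=gr[9:];l=np.clip(-L,0,None)**2;rr=np.clip(R,0,None)**2
        xl=(l*X[:8]).sum()/l.sum();xr=(rr*X[9:]).sum()/rr.sum()
        print(z,"shank mid",round((xl+xr)/2,2),"w",round(xr-xl,2),"pred",round(v[0],2))
E
```

```text
scene hole 288.62939404084364 175.885838634081 pred [288.34807994 175.54038501]
0.165 shank mid 288.27 w 6.41 pred 288.31
0.16 shank mid 287.89 w 6.92 pred 288.31
0.155 shank mid 287.44 w 7.3 pred 288.3
0.15 shank mid 287.99 w 7.16 pred 288.3
0.22 shank mid 288.31 w 6.48 pred 288.38
0.215 shank mid 288.3 w 6.38 pred 288.37
side hole 216.55515649050795 202.26731657260135 pred [215.77375937 201.40654661]
0.165 shank mid 215.79 w 6.66 pred 214.71
0.16 shank mid 215.88 w 6.7 pred 214.8
0.155 shank mid 216.0 w 6.45 pred 214.88
0.15 shank mid 216.33 w 6.82 pred 214.97
0.22 shank mid 214.47 w 6.0 pred 213.74
0.215 shank mid 214.46 w 5.91 pred 213.83
```

Aligned with the mouth to within about 1 mm in both views. Lowering in stages and watching the force.

Request:
move_arm(motion=[[[0.4, 0.2, -10], [0, 0, 0]], [[0.4, 0.2, -20], [0, 0, 0]], [[0.4, 0.2, -26], [0, 0, 0]], [[0.4, 0.2, -32], [0, 0, 0]], [[0.4, 0.2, -38], [0, 0, 0]], [[0.4, 0.2, -42], [0, 0, 0]]])

```text
clock: 10.65
position: [0.5142, 0.1386, 0.2289]
tool_rot: [-3.142, -0.0, 3.03]
force: [-0.2, 0.3, -1.4]
grip_width: 0.0233
```

Request:
move_arm(motion=[[[0, 0, -7], [0, 0, 0]], [[0, 0, -14], [0, 0, 0]], [[0, 0, -20], [0, 0, 0]], [[0, 0, -24], [0, 0, 0]], [[0, 0, -28], [0, 0, 0]], [[0, 0, -31], [0, 0, 0]]])

```text
clock: 11.4
position: [0.5143, 0.1386, 0.1981]
tool_rot: [-3.142, 0.0, 3.03]
force: [0.2, 0.1, -1.4]
grip_width: 0.0232
```

Request:
move_arm(motion=[[[0, 0, -3], [0, 0, 0]], [[0, 0, -6], [0, 0, 0]], [[0, 0, -9], [0, 0, 0]], [[0, 0, -12], [0, 0, 0]], [[0, 0, -12], [0, 0, 0]]])

```text
clock: 12.02
position: [0.5142, 0.1385, 0.1861]
tool_rot: [-3.141, -0.0, 3.03]
force: [0.1, -0.0, -1.6]
grip_width: 0.0234
```

Request:
move_arm(motion=[[[0, 0, -4], [0, 0, 0]], [[0, 0, -8], [0, 0, 0]], [[0, 0, -12], [0, 0, 0]], [[0, 0, -16], [0, 0, 0]], [[0, 0, -19], [0, 0, 0]], [[0, 0, -19], [0, 0, 0]]])

```text
clock: 12.78
position: [0.5142, 0.1385, 0.1671]
tool_rot: [-3.141, -0.0, 3.03]
force: [0.2, -0.5, -0.9]
grip_width: 0.0229
```

```bash
python3 - <<'E'
from h import *
s=observe();print(s["clock"],s["position"],s["tool_rot"],s["force"],s["moment"])
E
```

```text
12.775 [0.5142168  0.13852848 0.16709321] [-3.14144978e+00 -3.04914873e-04  3.02977705e+00] [ 0.22691442 -0.5011093  -0.94424864] [-0.03354362  0.00147724  0.05261299]
```

Request:
move_arm(motion=[[[0, 0, -1.5], [0, 0, 0]], [[0, 0, -3], [0, 0, 0]], [[0, 0, -4.5], [0, 0, 0]], [[0, 0, -6], [0, 0, 0]], [[0, 0, -6], [0, 0, 0]]])

```text
clock: 13.4
position: [0.5142, 0.1385, 0.1612]
tool_rot: [-3.142, -0.0, 3.03]
force: [0.2, 0.1, -2.3]
grip_width: 0.0231
```

Already about 1 mm past the expected rim height with no contact force. I'll continue gently.

Request:
move_arm(motion=[[[0, 0, -1], [0, 0, 0]], [[0, 0, -2], [0, 0, 0]], [[0, 0, -3], [0, 0, 0]], [[0, 0, -3], [0, 0, 0]]])

```text
clock: 13.9
position: [0.5143, 0.1385, 0.1582]
tool_rot: [-3.141, -0.0, 3.03]
force: [0.6, -0.2, -1.5]
grip_width: 0.023
```

Request:
move_arm(motion=[[[0, 0, -0.7], [0, 0, 0]], [[0, 0, -1.4], [0, 0, 0]], [[0, 0, -2], [0, 0, 0]], [[0, 0, -2], [0, 0, 0]]])

```text
clock: 14.4
position: [0.5143, 0.1386, 0.1562]
tool_rot: [-3.142, -0.0, 3.03]
force: [0.8, 0.3, -2.4]
grip_width: 0.023
```

It's 6 mm below the rim, so the pins are in the gaps. Next is finding the gap floor.

Request:
move_arm(motion=[[[0, 0, -0.7], [0, 0, 0]], [[0, 0, -1.4], [0, 0, 0]], [[0, 0, -1.4], [0, 0, 0]], [[0, 0, -1.4], [0, 0, 0]]])

```text
clock: 14.9
position: [0.5143, 0.1386, 0.1549]
tool_rot: [3.142, 0.0, 3.03]
force: [-0.1, 0.2, -2.2]
grip_width: 0.0232
```

Request:
move_arm(motion=[[[0, 0, -0.5], [0, 0, 0]], [[0, 0, -1], [0, 0, 0]], [[0, 0, -1], [0, 0, 0]], [[0, 0, -1], [0, 0, 0]]])

```text
clock: 15.4
position: [0.5145, 0.1386, 0.1541]
tool_rot: [3.141, 0.0, 3.03]
force: [-0.6, -0.6, 5.5]
grip_width: 0.0235
```

Floor contact at about 8 mm drop, which is consistent with the stated 7 to 9 mm. Now I'll turn clockwise in small steps, following the lead of 4.3 mm/rad.

Request:
move_arm(motion=[[[0, 0, 0.1], [0, 0, -0.05]], [[0, 0, -0.1], [0, 0, -0.1]], [[0, 0, -0.3], [0, 0, -0.15]], [[0, 0, -0.5], [0, 0, -0.2]], [[0, 0, -0.5], [0, 0, -0.2]]])

```text
clock: 16.02
position: [0.5144, 0.1386, 0.1534]
tool_rot: [3.142, 0.0, 2.83]
force: [0.4, -1.2, 1.6]
grip_width: 0.0229
```

```bash
cat > st.py <<'E'
from h import *
s=observe();print(s["clock"],s["position"],s["tool_rot"],s["force"],s["moment"],s["grip_width"])
E
python3 st.py
```

```text
16.025 [0.51435739 0.13863589 0.15344758] [3.14155827e+00 2.48809676e-04 2.83016840e+00] [ 0.42664473 -1.20786414  1.64651064] [-0.00930121  0.02067678  0.04971082] 0.02293184539443937
```

Request:
move_arm(motion=[[[0, 0, -0.2], [0, 0, -0.05]], [[0, 0, -0.45], [0, 0, -0.1]], [[0, 0, -0.65], [0, 0, -0.15]], [[0, 0, -0.9], [0, 0, -0.2]], [[0, 0, -0.9], [0, 0, -0.2]]])

```text
clock: 16.65
position: [0.5143, 0.1386, 0.1525]
tool_rot: [-3.142, 0.0, 2.631]
force: [-0.9, -1.2, 1.4]
grip_width: 0.0234
```

```bash
python3 st.py
```

```text
16.65 [0.51433062 0.13857614 0.15252226] [-3.14159073e+00  1.49508357e-04  2.63112457e+00] [-0.92944543 -1.23338883  1.37154593] [-0.00850378 -0.02267134 -0.00354627] 0.02338298268897014
```

Request:
move_arm(motion=[[[0, 0, -0.2], [0, 0, -0.05]], [[0, 0, -0.45], [0, 0, -0.1]], [[0, 0, -0.65], [0, 0, -0.15]], [[0, 0, -0.87], [0, 0, -0.2]], [[0, 0, -0.87], [0, 0, -0.2]]])

```text
clock: 17.27
position: [0.5144, 0.1386, 0.1517]
tool_rot: [3.141, 0.0, 2.432]
force: [-0.5, -0.7, 2.8]
grip_width: 0.0231
```

```bash
python3 st.py
```

```text
17.275 [0.51436535 0.13858152 0.15167628] [3.14149538e+00 1.81171893e-04 2.43171743e+00] [-0.50087088 -0.65769749  2.75073911] [0.00707307 0.01542731 0.02903015] 0.02311696786182592
```

Request:
move_arm(motion=[[[0, 0, -0.2], [0, 0, -0.05]], [[0, 0, -0.45], [0, 0, -0.1]], [[0, 0, -0.65], [0, 0, -0.15]], [[0, 0, -0.87], [0, 0, -0.2]], [[0, 0, -0.87], [0, 0, -0.2]]])

```text
clock: 17.9
position: [0.5143, 0.1386, 0.1508]
tool_rot: [3.142, 0.0, 2.232]
force: [-0.3, -0.4, 3.1]
grip_width: 0.0235
```

```bash
python3 st.py
```

```text
17.9 [0.51433489 0.13858476 0.15079769] [3.14152708e+00 1.08070308e-04 2.23202326e+00] [-0.314524   -0.38170374  3.09782296] [-0.00841436  0.01086462  0.02649146] 0.023516023012927607
```

Request:
move_arm(motion=[[[0, 0, -0.2], [0, 0, -0.05]], [[0, 0, -0.4], [0, 0, -0.1]], [[0, 0, -0.62], [0, 0, -0.15]], [[0, 0, -0.84], [0, 0, -0.2]], [[0, 0, -0.84], [0, 0, -0.2]]])

```text
clock: 18.52
position: [0.5144, 0.1385, 0.1499]
tool_rot: [3.142, 0.0, 2.032]
force: [-0.5, -0.2, 2.6]
grip_width: 0.0235
```

```bash
python3 st.py
```

```text
18.525 [0.51435611 0.13854789 0.14993445] [3.14150955e+00 1.38919153e-04 2.03216028e+00] [-0.46627016 -0.17727726  2.58193028] [-0.01674248 -0.01164974  0.02031206] 0.023450661370727394
```

Request:
move_arm(motion=[[[0, 0, -0.2], [0, 0, -0.05]], [[0, 0, -0.43], [0, 0, -0.1]], [[0, 0, -0.43], [0, 0, -0.1]]])

```text
clock: 18.9
position: [0.5144, 0.1385, 0.1495]
tool_rot: [3.141, 0.0, 1.932]
force: [0.6, -0.9, 2.7]
grip_width: 0.0231
```

```bash
python3 st.py
```

```text
18.9 [0.51436864 0.13852798 0.14950263] [3.14147107e+00 1.51036509e-04 1.93223119e+00] [ 0.63978948 -0.88499092  2.69900039] [-0.02153161 -0.11990683  0.00826354] 0.0230828222957206
```

Request:
move_arm(motion=[[[0, 0, -0.15], [0, 0, -0.035]], [[0, 0, -0.3], [0, 0, -0.07]], [[0, 0, -0.3], [0, 0, -0.07]]])

```text
clock: 19.27
position: [0.5144, 0.1384, 0.1491]
tool_rot: [3.142, 0.0, 1.859]
force: [2.4, -1.9, 1.7]
grip_width: 0.0233
```

```bash
python3 st.py
```

```text
19.275 [0.51436071 0.13839936 0.14912975] [3.14156466e+00 3.28685206e-04 1.85936792e+00] [ 2.4367853  -1.92574128  1.6586691 ] [-0.37013264 -0.54412308  0.04707542] 0.02332412631221202
```

Request:
move_arm(motion=[[[0, 0, -0.1], [0, 0, -0.025]], [[0, 0, -0.2], [0, 0, -0.05]], [[0, 0, -0.2], [0, 0, -0.05]]])

```text
clock: 19.65
position: [0.5144, 0.1385, 0.149]
tool_rot: [3.141, 0.0, 1.809]
force: [2.0, -1.7, 3.0]
grip_width: 0.0229
```

```bash
python3 st.py
```

```text
19.65 [0.51439077 0.1384804  0.14903589] [3.14139726e+00 1.96695665e-04 1.80931676e+00] [ 2.0406332  -1.67481655  2.95543098] [-0.70630867 -0.64437215  0.08473774] 0.022945093406502467
```

Turned 1.22 rad in all, and z is close to the expected home value. A side load has appeared, so I'll relieve it before turning on.

Request:
move_arm(motion=[[[0.1, -0.1, 0.1], [0, 0, 0]], [[0.2, -0.2, 0.1], [0, 0, 0]], [[0.2, -0.2, 0.1], [0, 0, 0]]])

```text
clock: 20.02
position: [0.5145, 0.1383, 0.1491]
tool_rot: [-3.142, -0.0, 1.81]
force: [1.5, -1.6, 2.9]
grip_width: 0.0232
```

```bash
python3 st.py
```

```text
20.025 [0.51446268 0.13832713 0.1490754 ] [-3.14151491e+00 -2.82141619e-05  1.80984036e+00] [ 1.48265509 -1.55870863  2.85254298] [-0.53565126 -0.61816192  0.17489166] 0.02316451200608082
```

Request:
move_arm(motion=[[[0.2, -0.2, 0], [0, 0, 0]], [[0.4, -0.4, 0], [0, 0, 0]], [[0.4, -0.4, 0], [0, 0, 0]]])

```text
clock: 20.4
position: [0.5147, 0.138, 0.149]
tool_rot: [-3.141, -0.0, 1.81]
force: [0.8, -0.8, 2.6]
grip_width: 0.0233
```

```bash
python3 st.py
```

```text
20.4 [0.51469192 0.13801926 0.14902195] [-3.14116150e+00 -1.51545032e-04  1.80984845e+00] [ 0.80457255 -0.80761554  2.61369724] [-0.30682733 -0.00329254  0.15902632] 0.023280062344117686
```

Request:
move_arm(motion=[[[0, 0, -0.05], [0, 0, -0.015]], [[0, 0, -0.1], [0, 0, -0.03]], [[0.1, -0.1, -0.1], [0, 0, -0.03]]])

```text
clock: 20.78
position: [0.5149, 0.1379, 0.149]
tool_rot: [-3.141, -0.0, 1.779]
force: [-1.2, -0.9, 5.1]
grip_width: 0.0232
```

```bash
python3 st.py
```

```text
20.775 [0.51485226 0.13790919 0.14903404] [-3.14134829e+00 -5.92833091e-05  1.77910716e+00] [-1.20078714 -0.89431982  5.12425294] [-0.20510482  0.36296608  0.29774954] 0.023156088867209487
```

z has stopped falling at 0.1490 and the torque rises with turn, so this is the stop. I'll unload it and check the collar height.

Request:
move_arm(motion=[[[-0.1, 0.1, 0.1], [0, 0, 0.03]], [[-0.2, 0.2, 0.15], [0, 0, 0.045]], [[-0.2, 0.2, 0.15], [0, 0, 0.045]]])

```text
clock: 21.15
position: [0.5147, 0.138, 0.1491]
tool_rot: [-3.141, -0.0, 1.825]
force: [-0.1, -0.7, 1.3]
grip_width: 0.0231
```

```bash
python3 st.py; python3 - <<'E'
from h import *
s=observe();o=np.zeros((480,800,3),np.uint8)
for i,n in enumerate(["scene","side"]):
    f=grab_frame(n)
    x,y=proj(f,[.5145,.1382,.12])[0].astype(int)
    print(n,x-20,y-24,{z:proj(f,[.5145,.1382,z])[0].round(2).tolist() for z in (.11,.111,.115)})
    o[:,400*i:400*i+400]=cv2.resize(f["frame"][y-24:y+24,x-20:x+20,::-1],(400,480),interpolation=2)
cv2.imwrite("pics/home1.png",o)
E
```

```text
21.15 [0.5147404  0.13798794 0.14906912] [-3.14148359e+00 -3.13445689e-05  1.82460096e+00] [-0.09478082 -0.71069671  1.25308567] [-0.24096286 -0.03896697  0.06269874] 0.023115710748512236
scene 268 148 {0.11: [288.42, 175.59], 0.111: [288.42, 175.3], 0.115: [288.42, 174.13]}
side 195 174 {0.11: [215.87, 201.38], 0.111: [215.85, 201.08], 0.115: [215.79, 199.86]}
```

View pics/home1.png

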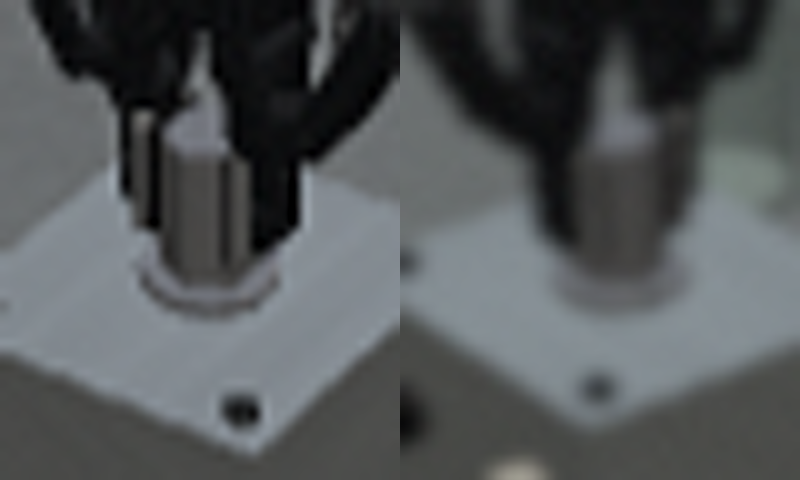

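Request:
move_arm(motion=[[[0, 0, 0], [0, 0, 0]], [[0, 0, 0], [0, 0, 0]], [[0, 0, 0], [0, 0, 0]], [[0, 0, 0], [0, 0, 0]]], jaw=40)

```text
clock: 21.75
position: [0.5148, 0.138, 0.1491]
tool_rot: [-3.142, -0.0, 1.825]
force: [0.8, 0.8, 0.7]
grip_width: 0.0401
```

```bash
python3 st.py; python3 - <<'E'
from h import *
s=observe();f=wristT(grab_frame("wrist"),s);np.save("f_w7.npy",f,allow_pickle=True)
cv2.imwrite("pics/w7.png",f["frame"][:,:,::-1]);print(proj(f,[.5143,.1384,.159]))
E
```

```text
21.75 [0.51476917 0.13804892 0.14913016] [-3.14153685e+00 -4.44151019e-06  1.82471588e+00] [0.79390579 0.80463456 0.74251048] [-0.0294203  -0.0435158  -0.00225134] 0.040084560731362004
[[277.12213725 327.54065475]]
```

View pics/w7.png

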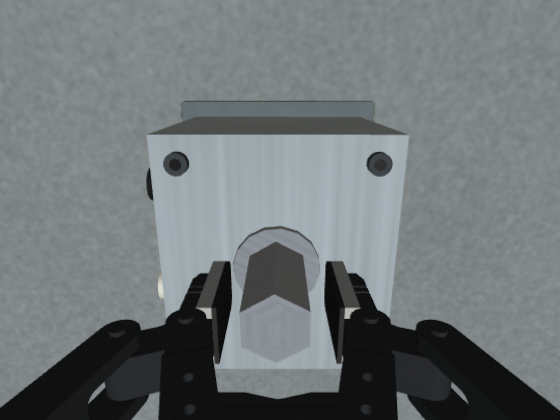

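Request:
move_arm(motion=[[[-0.5, 0.4, 2], [0, 0, 0]], [[-0.5, 0.4, 2], [0, 0, 0]]])

```text
clock: 22.05
position: [0.5143, 0.1385, 0.1513]
tool_rot: [3.141, -0.0, 1.825]
force: [0.5, 0.9, 0.2]
grip_width: 0.0401
```

Request:
move_arm(motion=[[[0, 0, 0], [0, 0, 0]], [[0, 0, 0], [0, 0, 0]], [[0, 0, 0], [0, 0, 0]], [[0, 0, 0], [0, 0, 0]]], jaw=15, grip_force=60)

```text
clock: 22.55
position: [0.5144, 0.1384, 0.1512]
tool_rot: [3.141, -0.0, 1.825]
force: [0.2, -0.2, 4.4]
grip_width: 0.0228
```

```bash
python3 st.py
```

```text
22.55 [0.51440983 0.1384488  0.15122395] [ 3.14134598e+00 -3.85100112e-05  1.82464653e+00] [ 0.2069077  -0.21868916  4.39369411] [-0.01233841 -0.04340303 -0.03477951] 0.022798401652820013
```

Request:
move_arm(motion=[[[0, 0, 0], [0, 0, -0.02]], [[0, 0, -0.1], [0, 0, -0.04]], [[0, 0, -0.1], [0, 0, -0.04]]])

```text
clock: 22.92
position: [0.5144, 0.1385, 0.1511]
tool_rot: [3.141, 0.0, 1.784]
force: [-0.3, -0.4, 6.2]
grip_width: 0.023
```

```bash
python3 st.py
```

```text
22.925 [0.51439647 0.13848956 0.15112534] [3.14131404e+00 5.24460454e-05 1.78374016e+00] [-0.25653667 -0.41325951  6.24377587] [-0.0793869  -0.10487998  0.1573252 ] 0.023040193292647934
```

Request:
move_arm(motion=[[[0, 0, 0], [0, 0, -0.015]], [[0, 0, -0.1], [0, 0, -0.03]], [[0, 0, -0.1], [0, 0, -0.03]]])

```text
clock: 23.3
position: [0.5144, 0.1385, 0.1511]
tool_rot: [3.141, 0.0, 1.754]
force: [-0.4, 0.5, 5.7]
grip_width: 0.0236
```

```bash
python3 st.py
```

```text
23.3 [0.51444247 0.13849029 0.1510627 ] [3.14121674e+00 7.34250808e-05 1.75398534e+00] [-0.37829276  0.50817217  5.72162995] [-0.09235202 -0.14351411  0.30351749] 0.023619429327116852
```

With the plug centred the reaction is a pure torque with no lateral force, so all three pins are at the solid stop. Unloading and letting go.

Request:
move_arm(motion=[[[0, 0, 0.1], [0, 0, 0.03]], [[0, 0, 0.2], [0, 0, 0.05]], [[0, 0, 0.2], [0, 0, 0.05]]])

```text
clock: 23.68
position: [0.5144, 0.1384, 0.1512]
tool_rot: [3.141, -0.0, 1.804]
force: [1.2, -0.9, 4.9]
grip_width: 0.0232
```

Request:
move_arm(motion=[[[0, 0, 0], [0, 0, 0]], [[0, 0, 0], [0, 0, 0]], [[0, 0, 0], [0, 0, 0]], [[0, 0, 0], [0, 0, 0]], [[0, 0, 10], [0, 0, 0]], [[0, 0, 35], [0, 0, 0]], [[0, 0, 70], [0, 0, 0]], [[0, 0, 105], [0, 0, 0]], [[0, 0, 105], [0, 0, 0]]], jaw=60)

```text
clock: 24.8
position: [0.5153, 0.1386, 0.259]
tool_rot: [3.137, -0.001, 1.805]
force: [-0.3, -0.3, 0.0]
grip_width: 0.0599
```

```bash
python3 st.py; python3 - <<'E'
from h import *
s=observe();f=wristT(grab_frame("wrist"),s);np.save("f_w8.npy",f,allow_pickle=True)
o=np.zeros((480,800,3),np.uint8)
w=f["frame"][:,:,::-1]
for i,n in enumerate(["scene","side"]):
    g=grab_frame(n);x,y=proj(g,[.5145,.1382,.12])[0].astype(int)
    o[:300,250*i:250*i+250]=cv2.resize(g["frame"][y-24:y+24,x-20:x+20,::-1],(250,300),interpolation=2)
x,y=proj(f,[.5143,.1384,.115])[0].astype(int);print(x-50,y-50)
o[:300,500:]=cv2.resize(w[y-50:y+50,x-50:x+50],(300,300),interpolation=2)
cv2.imwrite("pics/fin.png",o)
E
```

```text
24.8 [0.5152803  0.13863096 0.2589698 ] [ 3.13725024e+00 -9.40952381e-04  1.80452326e+00] [-0.30132228 -0.28663467  0.02256301] [ 0.03120875  0.07480987 -0.01595596] 0.05986825951809351
225 148
```

View pics/fin.png

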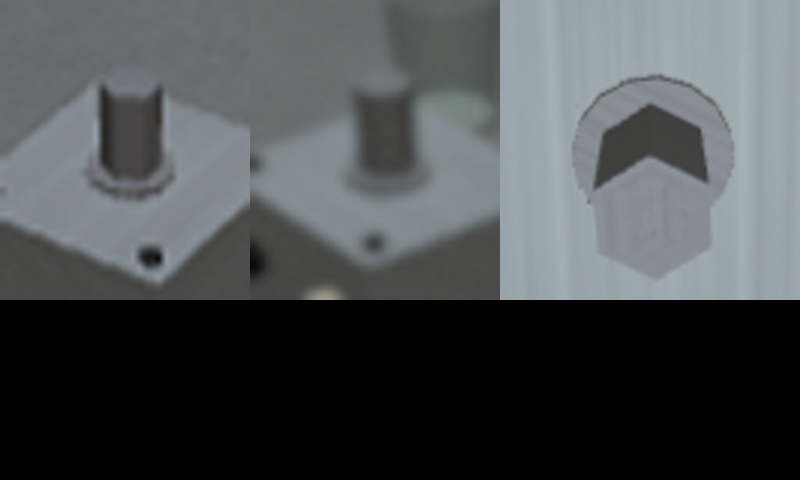

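```bash
python3 - <<'E'
from h import *
f=np.load("f_w8.npy",allow_pickle=True).item()
V=np.array([atz(f,(225+(x-500)/3-.3,148+y/3-.3),.159)[:2] for x,y in [(651,156),(708,184),(711,248),(656,279),(599,252),(594,190)]])
c=V.mean(0);d=V-c;print(c,np.hypot(*d.T)*1e3);a=np.degrees(np.arctan2(d[:,1],d[:,0]))
print("normals mod60",(np.degrees(np.angle(np.mean(np.exp(1j*np.radians(6*a))))/6)+30)%60, "tool y",(np.degrees(1.8045)-90)%60)
print("collar c",atz(f,(225+(653-500)/3,148+155/3),.115))
E
```

```text
[0.51448543 0.13757172] [13.69878677 13.67277365 13.83664553 13.65206448 13.6474999  13.78845836]
normals mod60 15.998694165609166 tool y 13.390234131357047
collar c [0.51453273 0.13791292 0.115     ]
```

```bash
python3 -c "
from workcell import *
print(job_done())"
```

```text
the job is handed in; nothing more can be done
None
```

The steel plug is screwed fully home in the manifold block and released. I handed the job in at about 25 s of the 72 s allowed.

- **Plug and thread start:** I took the smallest plug from the rack. The wrist camera showed the three thread gaps, so I turned the pins to match them. Lowered into the well, the plug dropped about 8 mm past the rim, with a light floor contact of about 8 N.
- **Screwing home:** I turned it about 68° clockwise, lowering it at the thread's lead. It sank about 5.2 mm, then stopped firmly. The first touch of the stop was slightly off-centre, with about 3 N of side force. I released, regripped centred and tested again, and felt pure torque with no side load.
- **Last checks:** All cameras show the collar down on the block face and the plug upright. The head stands at 16°, about 68° on from the thread start and consistent with the stop. The gripper is open and clear above, with the force reading near zero.

**Possible forcing:** the two stop tests each reached about 0.30 N m for a moment, right at the stated forcing limit. I backed off at once both times.

**Not confirmed:** I could not measure the 1 mm collar gap exactly in the images. Tool height at the stop was about 0.3 mm above my estimate, within the uncertainty of the grip.

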